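Open the tile mould and eject the casts

ROBOT

A 6-joint arm with a two-finger parallel gripper is mounted at the origin on a cart in front of the work surface, level with it; the furniture and walls round the work are solid. World frame = base frame: x ahead of the robot, y to its left, z up, the work surface at z = 0. Lengths are in m, angles in degrees, forces in N, time in s.
With the tool pointing down it reaches from about 0.375 to 0.75 m from the base axis. Payload 9 kg.
Tool frame: the origin (TCP) lies where the fingers leave the gripper's body, on its centre line; the fingertips stand 73 mm ahead of it and the grasp point (between the pads) lies 54 mm ahead of it (robot.tip_reach is the distance from the TCP to the fingertips, in m); z points along the fingers, y is the line along which they close (so a half turn about z gives the same grasp; the last joint's range is limited). The gripper opens to 85 mm and grips with 20 to 120 N. Pads are 22 mm wide; open, the fingers measure 114 mm over their backs; the gripper's body (76 mm by 85 mm) begins 54 mm behind the grasp point. The pads swing forward as they close: fully open they stand 13 mm farther back than shut.
Start: joints at [-82.088, 5.964, 5.575, 89.605, 0, 77.527], TCP at [0.209, -0.562, 0.304] pointing down, gripper open.
Joint ranges: [-171.21, 171.21], [-48.23, 106.86], [-62.78, 66.21], [-105.2, 120.99], [-86.42, 89.51], [-180, 180]. Speed limits (degrees/s): [127.2, 127.2, 147.25, 180, 180, 180].

INTERFACE

Orientations are given as [roll, pitch, yaw] about the fixed x, y, z axes, in that order (R = Rz(yaw) Ry(pitch) Rx(roll)).
In Python, from plant import robot gives the robot as it stands. Calls block until the motion is done:
- robot.move_pose(position, orientation): joint-space move of the TCP to a pose.
- robot.line_to(position, vel=0.15, rotation=None, guard=None): straight line of the TCP; rotation=None keeps the orientation; vel is the mean speed in m/s. With guard (N) it stops when the force on the tool has changed by that much, and returns True; else False.
- robot.goto_joints(angles): joint-space move.
- robot.set_gripper(opening): finger opening in m; the grip force is fixed at half the most; returns when the fingers have stopped.
- robot.pause(seconds).
- robot.ik(position, orientation): joint angles nearest the present ones, or None.
- robot.observe(): the state.
- robot.grab_frame(name): name is "scene" or "top"; returns the picture (420x560x3 uint8, blue, green, red); there is no depth.
- robot.get_calibration(name): a dict with "vertical_fov" (degrees; the focal length in pixels is half the picture's height over the tangent of half this angle, whatever the lens; pixels are square), "cx", "cy" (the principal point, pixels), "k1" (the pictures are not rectified: a ray, as slopes to the right and down, at radius r is drawn at 1 + k1 r^2 times it, then the intrinsics apply), "rvec" (rotation vector, rad) and "tvec" (3), from world to camera coordinates, as OpenCV has them. Camera axes: x right, y down, z forward; pixel columns grow to the right and rows downward; lengths in m; the calibration is good to about 2 mm. A picture is of the moment at which its call begins. get_calibration takes no time and is no camera call.
A pose or a line that the arm cannot do raises robot.IKError and nothing moves.
- robot.job_done(): hands the job in; it is judged then, once.
The state is a dict: "time": time; "q": joint angles; "qvel": joint speeds; "joint_torque": joint torques, N m; "tool_pos": TCP position; "tcp_rot": TCP orientation; "ft_force": force on the tool from outside, world axes, zero at the start; "torque": the same for the moment, N m; "gripper_width": finger opening in m; "gripper_force": force on a finger pad.
Only numpy, scipy, OpenCV 4.12 (cv2) and the standard library are available. Lean on these libraries where they do the work, as an engineer would, in place of code of your own. Each camera call takes 0.05 s, during which the arm holds its last target. There are 200 camera calls.

TASK

Release the three plaster test tiles from the gang mould by its keys: press both lid catches at the front fully down, in either order, so that the sprung lid swings up, and only once it stands open press the round ejector key between them fully down, so that the tiles stand proud of the mould. Work the keys by pressing with the fingertips only; do not touch the fresh tiles, take nothing up, and leave the things round the mould where they are.

Things in the scene. Friction and masses are not known exactly. Their poses are not given: they have to be found in the camera images.
- mould_top (a point): Centre of the top face of the tile mould, 50 mm above the table: a steel block 90 mm deep (x) by 172 mm wide (y) on a screwed-down plywood board (158 x 206 x 12 mm, reaching 97 mm in front of this point). It cannot shift. Axes: -x is the mould's front, where its three keys stick out side by side, +y its left, z up. The closed lid lies on this face.
- catch_left (a joint): Left lid catch, a rocker on a pivot across the mould's front: its hook stands up and over the lid's front edge, its 22 mm wide, 34 mm long ribbed steel thumb pad sticks out in front. 0 to 0.05 rad = hooked over the lid, grows as the pad is pressed down, lets go of the lid at 0.2 to 0.25, firm stop at 0.45 (pad 19 mm lower). Needs about 2 to 3 N at the pad and stays where it is left.
- catch_right (a joint): Right lid catch, the same as the left one.
- catch_left_pad (a point): Centre of the top of the left catch's thumb pad, 62 mm left of the mould's middle, 100 mm in front of mould_top, about 42 mm above the table at first; moves down 19 mm with the pad. The pad's front lip is tilted up 0.2 rad at first and 0.25 down when fully pressed. The hook stands about 40 mm behind this point, its top 61 mm above the table, and tips some 13 mm towards it when pressed.
- catch_right_pad (a point): The same point on the right catch, 62 mm right of the mould's middle.
- lid (a joint): Aluminium lid, 88 x 168 x 6 mm with three pour holes, hinged along the far edge of the mould. 0 = shut, 1.7 rad = stands open. A damped spring swings it up by itself in about two seconds once both catches are off it; while either catch is hooked it stays shut. Open, its edge stands about 150 mm above the table.
- lid_front (a point): Middle of the lid's front edge (at mid-thickness), 96 mm from its hinge line.
- ejector (a joint): Ejector key, a steel lever between the two catches with a round thumb pad (32 mm across) and no hook. 0 = up, firm stop at 0.40 rad (pad 18 mm lower). Works the lifting plates under the casts through a lever: 12 mm lift at full press. Needs about 3 N at the pad, stays where it is left. While the lid is shut the casts are blocked by the lid.
- ejector_pad (a point): Centre of the top of the ejector key's round pad, on the mould's middle line, 103 mm in front of mould_top, about 42 mm above the table at first; moves down 18 mm with the pad.
- cast_left: Plaster test tile, 38 x 48 x 13 mm, lying flat in the left cavity, 52 mm left of the middle. Origin: centre of its underside, 14.5 mm below mould_top at first, so that its top is 1.5 mm below the mould's top face; about 2.5 mm below mould_top when fully ejected.
- cavity_left (a point): Centre of the mouth of the left cavity (51 x 41 mm) in the mould's top face.
- cast_middle: Plaster test tile, 38 x 48 x 13 mm, lying flat in the middle cavity, at the middle. Origin: centre of its underside, 14.5 mm below mould_top at first, so that its top is 1.5 mm below the mould's top face; about 2.5 mm below mould_top when fully ejected.
- cavity_middle (a point): Centre of the mouth of the middle cavity (51 x 41 mm) in the mould's top face.
- cast_right: Plaster test tile, 38 x 48 x 13 mm, lying flat in the right cavity, 52 mm right of the middle. Origin: centre of its underside, 14.5 mm below mould_top at first, so that its top is 1.5 mm below the mould's top face; about 2.5 mm below mould_top when fully ejected.
- cavity_right (a point): Centre of the mouth of the right cavity (51 x 41 mm) in the mould's top face.
- sanding_block: Bystander: brown cork-faced sanding block, 66 x 110 x 31 mm, standing or lying left of the mould; origin at the centre of its underside. Leave it alone.
- wedge: Bystander: small wooden wedge, 32 x 90 x 22 mm, standing or lying right of the mould; origin at the centre of its underside. Leave it alone.
- marker: Bystander: marker pen, 15 x 135 x 15 mm, standing or lying in front of the mould; origin at the centre of its underside. Leave it alone.
- mallet: Bystander: wooden mallet, 68 x 215 x 68 mm, standing or lying to the front left; origin at the centre of its underside. Leave it alone.
- red_scraper: Bystander: scraper knife, 31 x 182 x 18 mm, standing or lying near the front edge of the table; origin at the centre of its underside. Leave it alone.
- rubber_bowl: Bystander: rubber mixing bowl, 126 mm across, 71 mm high, standing or lying on the left side of the table; origin at the centre of its underside. Leave it alone.

How it is judged:
By the outcome, as a careful person would: the job done as asked, in the order asked, and still so for the second after the job is handed in, with the robot touching nothing.
It also fails if it takes over 42 s, if anything falls off the work surface, if the arm or the gripper's body presses on something with over 40 N, if the wrist force passes 120 N, or if a joint passes its speed limit or range.

## Working session

There is one attempt and no reset: what is moved stays moved. The work goes in short steps, each a Python script; the robot and the scene stay as the last script left them, time stands still between calls to the robot, and variables do not carry over. Pictures are saved under pics/ and viewed, at most 10 in all, crops included, and the job is handed in when it is done.

```bash
mkdir -p pics; ls
python3 - <<'E'
from plant import robot
import cv2
for n in("scene","top"):
    cv2.imwrite(f"pics/{n}0.png",robot.grab_frame(n)); print(robot.get_calibration(n))
print(robot.observe())
E
```

```text
pics
{'vertical_fov': 46.694163103049206, 'cx': 281.5034207470934, 'cy': 206.3407317096086, 'k1': -0.1760367151361359, 'rvec': array([ 0.87727164, -2.5914188 ,  1.02095526]), 'tvec': array([0.54966753, 0.04457009, 1.00155585])}
{'vertical_fov': 54.03409656687069, 'cx': 276.11684146113583, 'cy': 209.38371597994532, 'k1': -0.12381055955517722, 'rvec': array([ 2.06044732, -2.16881519,  0.22918421]), 'tvec': array([0.31933212, 0.45526157, 0.82959781])}
{'time': 0.1, 'q': array([-8.20877294e+01,  5.99717047e+00,  5.53406324e+00,  8.96049054e+01,
        9.45370200e-04,  7.75270147e+01]), 'qvel': array([-0.12658182,  0.03731888,  0.12347231, -0.0207445 ,  0.01766384,
       -0.03847572]), 'joint_torque': array([ 6.64896172e-03, -5.58201528e+01,  5.04725289e+01,  1.28394447e-02,
       -2.58907658e-04, -1.46311669e-05]), 'tool_pos': array([ 0.20898594, -0.56221455,  0.30320434]), 'tcp_rot': array([-1.79933797e+02, -1.56123804e-02,  2.03852463e+01]), 'ft_force': array([ 0.22298801,  0.00434848, -0.37275833]), 'torque': array([-0.00073271,  0.00684856,  0.03863955]), 'gripper_force': 0.0, 'gripper_width': 0.08512815096517808}
```

View pics/top0.png

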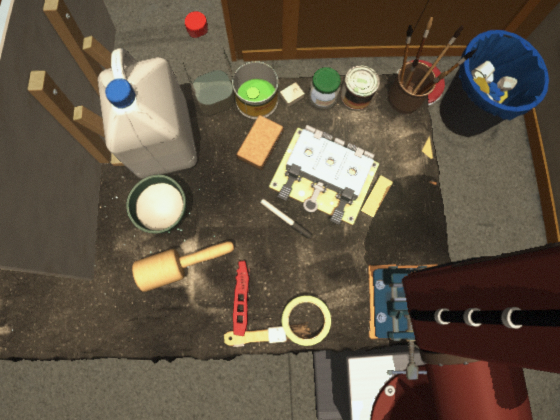

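View pics/scene0.png

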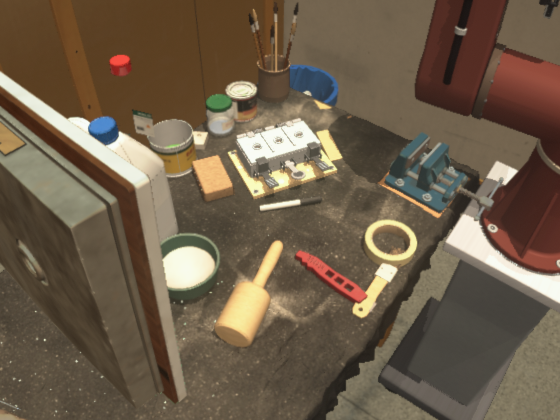

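The top view shows the mould near (325,170), with its keys at about (285,190), (313,200) and (338,210). The bench is on the robot's left side. I'll enlarge both views to measure it.

```bash
python3 - <<'E'
import cv2,numpy as np
a=cv2.imread("pics/top0.png")[110:240,255:405]; b=cv2.imread("pics/scene0.png")[105:215,215:355]
cv2.imwrite("pics/c1.png",cv2.resize(a,(750,600)[:2] if 0 else None,fx=4.6,fy=4.6,interpolation=2))
cv2.imwrite("pics/c2.png",cv2.resize(b,None,fx=5,fy=5,interpolation=2))
E
cat > h.py <<'E'
import cv2,numpy as np
from plant import robot
def cam(n):
    c=robot.get_calibration(n); f=210/np.tan(np.radians(c["vertical_fov"]/2))
    return np.array([[f,0,c["cx"]],[0,f,c["cy"]],[0,0,1]]),np.array([c["k1"],0,0,0,0.]),np.array(c["rvec"]),np.array(c["tvec"])
def ray(n,uv):
    K,d,r,t=cam(n); R=cv2.Rodrigues(r)[0]
    p=cv2.undistortPoints(np.array([[uv]],float),K,d)[0,0]
    return -R.T@t,R.T@np.array([*p,1])
def onz(n,uv,z):
    o,v=ray(n,uv); return o+v*(z-o[2])/v[2]
def proj(n,P):
    K,d,r,t=cam(n); return cv2.projectPoints(np.array(P,float).reshape(-1,1,3),r,t,K,d)[0][:,0]
E
```

```text
(no output)
```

View pics/c1.png

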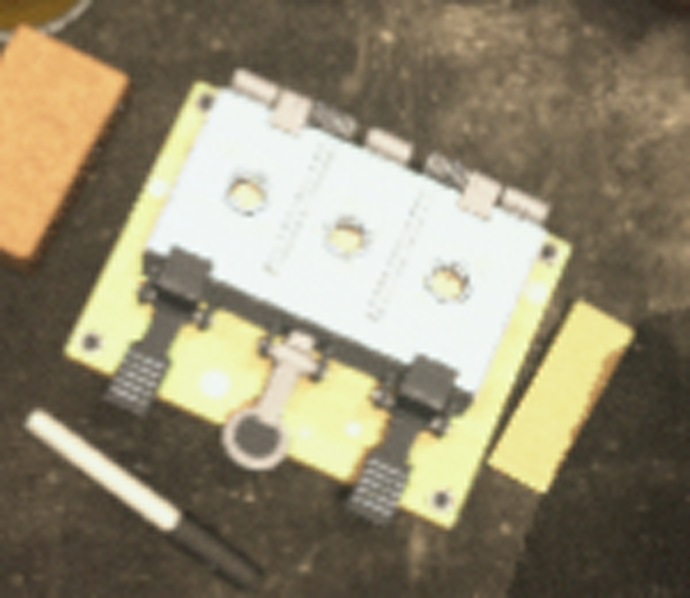

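View pics/c2.png

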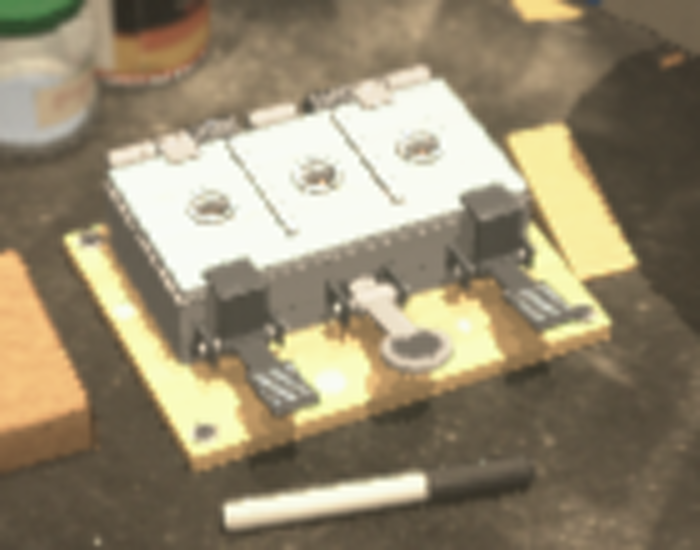

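In the crops, the left, ejector and right pads sit at about (137,380), (255,437) and (380,490) in the top view. In the scene view they are at (285,388), (417,348) and (542,300). The marker lies in front of the left catch and the ejector. Next I'll fit the mould pose.

```bash
cat > fit.py <<'E'
from h import *
from scipy.optimize import least_squares
B=lambda x,y:(x,y,.012-.05)
L=[((-.1,.062,-.008)),((-.103,0,-.008)),((-.1,-.062,-.008))]
H=[(0,.052,.006),(0,0,.006),(0,-.052,.006)]
T=np.array(L+H+[B(.061,.103),B(-.097,.103),B(-.097,-.103),B(.061,-.103)])
S=np.array(L+H+[B(.061,.103),B(-.097,.103),B(-.097,-.103)])
t=(np.array([(137,380),(255,437),(380,490),(247,193),(347,238),(448,283),(197,83),(67,353),(452,525),(570,240)])+.5)/4.6-.5+[255,110]
s=(np.array([(285,388),(417,348),(542,300),(211,207),(317,176),(420,149),(67,238),(195,460),(608,325)])+.5)/5-.5+[215,105]
def W(p,P):
    c,q=np.cos(p[2]),np.sin(p[2]); P=P.copy(); P[3:6,0]+=p[3]
    return P@np.array([[c,-q,0],[q,c,0],[0,0,1]]).T+[p[0],p[1],.05]
f=lambda p:np.r_[(proj("top",W(p,T))-t).ravel(),(proj("scene",W(p,S))-s).ravel()]
o=onz("top",t[4],.056); d=onz("top",t[3],.056)-onz("top",t[5],.056)
p0=[o[0],o[1],np.arctan2(-d[0],d[1]),0]
r=least_squares(f,p0,loss="soft_l1")
print(p0,r.x,np.degrees(r.x[2])); print(np.round(f(r.x).reshape(-1,2),2))
print(W(r.x,T)[:3]); np.save("pose.npy",r.x)
b=[onz("top",np.array(u)/4.6+[255,110],.01) for u in [(35,420),(260,580)]];print("marker",b)
E
python3 fit.py
```

```text
[np.float64(0.569546908770231), np.float64(0.17340589192527658), np.float64(-0.49128718308701463), 0] [ 0.56867699  0.17383193 -0.48310843  0.00118093] -27.68007393717871
[[ 0.25  0.05]
 [ 0.27  0.62]
 [ 0.1  -0.29]
 [-0.12  0.13]
 [ 0.05 -0.08]
 [ 0.12 -0.17]
 [-0.49 -0.22]
 [-0.93  0.62]
 [-0.05  1.1 ]
 [ 0.3   1.29]
 [-0.36 -1.12]
 [ 0.18 -0.59]
 [-0.11  0.14]
 [-0.22  0.42]
 [-0.23  0.45]
 [-0.25 -0.09]
 [-1.06 -0.54]
 [-0.41 -0.76]
 [ 0.95 -0.87]]
[[0.50892258 0.27518977 0.042     ]
 [0.4774648  0.22167894 0.042     ]
 [0.45132035 0.16538092 0.042     ]]
marker [array([0.49876936, 0.32423877, 0.01      ]), array([0.4150711 , 0.22058581, 0.01      ])]
```

```bash
cat >> h.py <<'E'
p=np.load("pose.npy"); YAW=np.degrees(p[2]); ORI=[180,0,YAW]; TIP=robot.tip_reach
def mw(x,y,z):
    c,q=np.cos(p[2]),np.sin(p[2]); return np.array([p[0]+c*x-q*y,p[1]+q*x+c*y,z])
def over(x,y,z=.075): return mw(x,y,z+TIP)
def press(x,y,zlow=.014,guard=20):
    robot.line_to(over(x,y,.052),vel=.1)
    h=robot.line_to(over(x,y,zlow),vel=.03,guard=guard)
    s=robot.observe(); print("hit",h,"tip z",s["tool_pos"][2]-TIP,s["ft_force"],s["time"])
E
python3 - <<'E'
from h import *
print(TIP,robot.ik(over(-.102,-.062,.2),ORI),robot.ik(over(-.102,.062,.014),ORI))
robot.set_gripper(0.0)
robot.move_pose(over(-.102,-.062,.2),ORI)
print(robot.observe()["time"])
robot.line_to(over(-.102,-.062),vel=.2)
press(-.102,-.062)
cv2.imwrite("pics/p1.png",np.hstack([cv2.resize(robot.grab_frame("top")[110:240,255:405],None,fx=2.6,fy=2.6),cv2.resize(robot.grab_frame("scene")[75:205,205:355],None,fx=2.6,fy=2.6)]))
E
```

```text
0.0726 [   4.61501322  -15.57324532  -18.12189928   87.45134604    0.
 -147.70491284] [  15.5963593     6.62371832  -16.58870822   66.78757347    0.
 -136.72356676]
4.1417
hit True tip z 0.02298055691250392 [-6.94778238 -1.14280933 14.03450269] 6.25
```

View pics/p1.png

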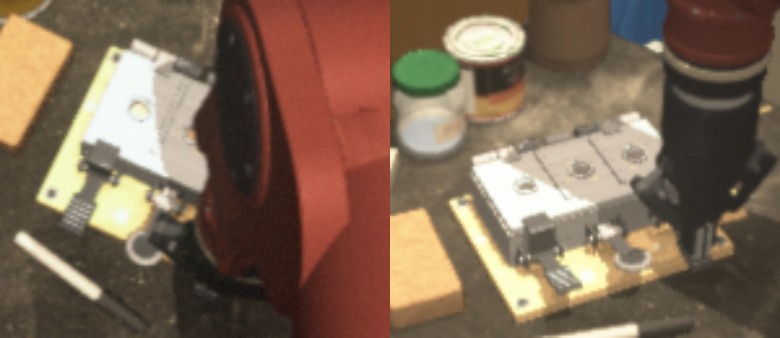

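The right catch's pad is down: the tip is at z = 23 mm and held by the stop. The tool is on the pad and clear of the hook. Left catch next, then I'll wait for the lid.

Run:
```python
from h import *
robot.line_to(over(-.102,-.062),vel=.15)
robot.line_to(over(-.102,.062),vel=.2)
press(-.102,.062)
robot.line_to(over(-.104,.062,.1),vel=.15)
robot.line_to(over(-.20,.062,.12),vel=.2)
robot.pause(1.5)
print(robot.observe()["time"])
cv2.imwrite("pics/p2.png",np.hstack([cv2.resize(robot.grab_frame("top")[110:240,255:405],None,fx=2.6,fy=2.6),cv2.resize(robot.grab_frame("scene")[75:205,205:355],None,fx=2.6,fy=2.6)]))
```

```text
hit True tip z 0.023013872310856776 [-6.20920901 -1.17523903 13.3568471 ] 8.95
11.7583
```

View pics/p2.png

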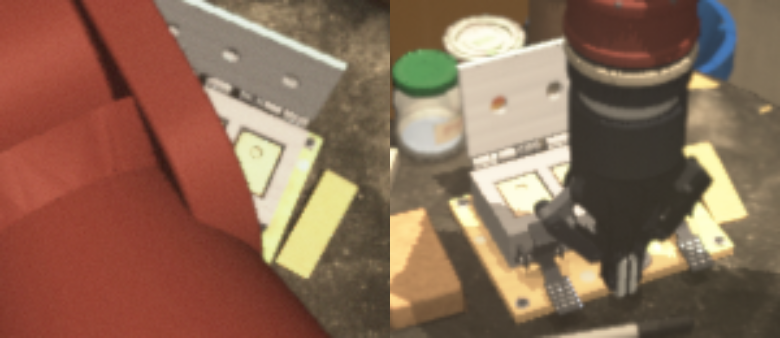

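The lid stands open and both catch pads are down. Now the ejector, then I'll back away and check.

Run:
```python
from h import *
robot.line_to(over(-.105,0,.1),vel=.15)
press(-.105,0)
robot.line_to(over(-.105,0,.12),vel=.15)
q=robot.observe()["q"].copy()
robot.line_to(over(-.15,0,.2),vel=.2)
robot.move_pose([.40,-.25,.35],ORI)
print(robot.observe()["time"])
cv2.imwrite("pics/p3.png",np.hstack([cv2.resize(robot.grab_frame("top")[110:240,255:405],None,fx=2.6,fy=2.6),cv2.resize(robot.grab_frame("scene")[75:205,205:355],None,fx=2.6,fy=2.6)]))
```

```text
hit True tip z 0.024569711194957572 [-4.95295388 -0.65619381 10.29969252] 14.3167
20.0083
```

View pics/p3.png

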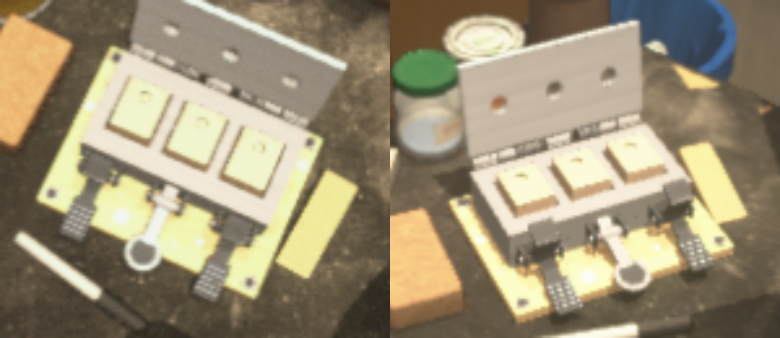

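The picture shows all three tiles proud of the mould, the lid open and all three keys down. Nothing around the mould has moved.

```bash
python3 -c "
from plant import robot
print(robot.job_done())"
```

```text
the job is handed in; nothing more can be done
None
```

Job handed in at about 20 s of the 42 s allowed: I pressed both catches to their stops, waited until the lid stood open, then pressed the ejector to its stop, and the last picture shows all three tiles proud and the things around the mould unmoved.

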